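Test the safety switch, then raise the pop-up socket tower and hold it up

TASK

Before the pop-up socket tower is used, test its safety switch: press the test button so that the lever drops by itself, then lift the lever fully back up. Then take the tower by its grip block so that the release button in the block's side is squeezed in, pull the tower up past its first stop to its second stop, and finish while still holding it there, fully extended: nothing keeps it up except your grip. Leave the other things on the worktop where they are.

Things in the scene. Friction and masses are not known exactly. Their poses are not given: they have to be found in the camera images.
- safety_switch: fixed safety-switch unit on the worktop: a white case 110 x 130 x 50 mm (its x, y, z) with a black lever and a round white test button on its flat top. Origin: centre of its underside; its -x side is the front, towards the robot
- test_button (a joint): travel of the test button: 0 up, 0.006 m fully down; a spring presses it up with 1.5 N at the start and 5.1 N when fully down. From about 0.003 m on it trips the lever, which then falls by itself within about half a second. Pressing it again does not bring the lever back
- test_button_top (a point): centre of the test button's top: a white cap 22 mm across that stands 10 mm above the case top, 34 mm to the -y side of the case's middle; pressed along -z. The lever is 66 mm away along y
- switch_lever (a joint): lever angle: 0 up (home, leaning 0.2 rad back past upright, to the case's +x), 0.2 upright, 0.8 rad dropped (leaning 0.6 rad forward, to -x). Its weight (60 g) takes it to whichever end it leans to: pushed back past upright it falls home by itself. Hinge axis along the case's y, 46 mm above its underside, 10 mm to +x and 32 mm to +y of its middle
- lever_tip (a point): end of the black lever, 55 mm from its hinge axis on the lever's middle line: a paddle 20 mm wide (case y) and 8 mm thick with a 24 x 12 mm head. When dropped the tip is about 45 mm above and 31 mm in front (-x) of the hinge axis; push it back and up from in front, or pinch it across its width, to stand it up
- tower: fixed steel flange, 92 mm across and 7 mm high, of the pop-up socket tower sunk into the worktop. Origin: its centre on the worktop; z up. The release button is on the -x side, so the grip must close along this x axis
- grip_block: black grip block on top of the tower's round 60 mm cap, 34 mm along x, 26 mm along y, 45 mm high; same axes as the tower. Origin: centre of its underside, 11.5 mm above the worktop while the tower is down; it moves straight up with the tower. The grey release button stands out of its -x face
- grip_point (a point): middle of the grip block, 28 mm above its underside, level with the release button's centre: the place to grip
- release_button_face (a point): centre of the outer face of the grey release button, 16 mm wide (y) and 22 mm high, standing 7 mm out of the block's -x face
- release_button (a joint): travel of the release button: 0 out, 0.006 m fully in (its face then 1 mm proud of the block); a spring resists with 2.4 N at the start and 7.2 N when fully in. Pressed in beyond 0.004 m it frees the tower; not pressed, a catch holds the tower down
- tower_inner_section (a joint): how far the inner section stands out of the outer one: 0 in, 0.08 m at its stop (the first stop; it comes out first, pull about 3 N)
- tower_outer_section (a joint): how far the outer section stands out of the worktop: 0 in, 0.06 m at its stop (the second stop; pull about 6 N). In all the grip block rises 0.14 m. Both sections sink back by their weight when let go, to rest about 13 mm up on the catch until squeezed again
- mug: bystander: cream mug, 88 x 64 x 54 mm
- tin_can: bystander: food tin, 75 mm across, 58 mm high
- spice_jar: bystander: spice jar, 46 mm across, 106 mm high
- small_ramekin: bystander: white ramekin, 70 mm across, 36 mm high
- lemon: bystander: lemon, 71 x 53 x 51 mm
- teaspoon: bystander: teaspoon, 137 mm long

How it is judged:
By the outcome, as a careful person would: the job done as asked, in the order asked, and still so for the second after the job is handed in, while the arm keeps its last pose, push and grip.
It also fails if it takes over 61 s, if anything falls off the work surface, if the arm or the gripper's body presses on something with over 40 N, if the wrist force passes 120 N, or if a joint passes its speed limit or range.

ROBOT

A 6-joint arm with a two-finger parallel gripper is mounted at the origin on a cart in front of the work surface, level with it; the furniture and walls round the work are solid. World frame = base frame: x ahead of the robot, y to its left, z up, the work surface at z = 0. Lengths are in m, angles in rad, forces in N, time in s.
With the tool pointing down it reaches from about 0.3 to 0.825 m from the base axis. Payload 5.4 kg.
Tool frame: the origin (TCP) lies at the very end of the fingers, on their centre line; the grasp point (between the pads) lies 19 mm behind it; z points along the fingers, y is the line along which they close (so a half turn about z gives the same grasp; the last joint's range is limited). The gripper opens to 92 mm and grips with 3 to 60 N. Pads are 20 mm wide; open, the fingers measure 128 mm over their backs; the gripper's body (75 mm by 189 mm) begins 69 mm behind the grasp point.
Start: joints at [-1.495, 0.158, 1.597, -0, 1.386, -0.21], TCP at [0.162, -0.552, 0.215] pointing down, gripper open.
Joint ranges: [-2.91, 2.91], [-0.94, 2.29], [0.18, 2.7], [-1.29, 4.43], [0.17, 2.64], [-3, 3]. Speed limits (rad/s): [2.57, 2.57, 3.14, 3.14, 3.14, 3.14].

INTERFACE

Orientations are given as a rotation vector (axis times angle).
In Python, from workcell import bot gives the robot as it stands. Calls block until the motion is done:
- bot.goto(position, orientation): joint-space move of the TCP to a pose.
- bot.line_to(position, rot=None, max_speed=0.15): straight line of the TCP; rot=None keeps the orientation; max_speed is the mean speed in m/s.
- bot.set_joints(angles): joint-space move.
- bot.set_gripper(opening, newtons=None): opening from 0.0 (shut) to 1.0 (fully open); newtons is the grip in N (None keeps the last); returns when the fingers have stopped.
- bot.hold(seconds).
- bot.inverse_kinematics(position, orientation): joint angles nearest the present ones, or None.
- bot.read_camera(name): name is "scene" or "top" or "wrist"; returns a dict with "pixels" (480x640x3 uint8, blue, green, red), "fx", "fy", "cx", "cy" (pixels), "R" (3x3) and "t" (3): a world point X has camera coordinates R X + t. Camera axes: x right, y down, z forward; pixel columns grow to the right and rows downward; lengths in m; the calibration is good to about 2 mm. A picture is of the moment at which its call begins. There is no depth.
A pose or a line that the arm cannot do raises bot.MotionError and nothing moves.
- bot.job_done(): hands the job in; it is judged then, once.
Readings, each from a call of its own:
- bot.current_clock(): time.
- bot.current_joints(): joint angles.
- bot.current_joint_vel(): joint speeds.
- bot.current_effort(): joint torques, N m.
- bot.current_ee_pos(): TCP position.
- bot.current_tool_rot(): TCP orientation.
- bot.current_contact_force(): force on the tool from outside, world axes, zero at the start.
- bot.current_ft_torque(): the same for the moment, N m.
- bot.current_opening(): opening from 0.0 (shut) to 1.0 (fully open).
- bot.current_grip_force(): force on a finger pad.
Only numpy, scipy, OpenCV 4.12 (cv2) and the standard library are available. Lean on these libraries where they do the work, as an engineer would, in place of code of your own. Each camera call takes 0.05 s, during which the arm holds its last target. There are 200 camera calls.

## Working session

There is one attempt and no reset: what is moved stays moved. The work goes in short steps, each a Python script; the robot and the scene stay as the last script left them, time stands still between calls to the robot, and variables do not carry over. Pictures are saved under pics/ and viewed, at most 10 in all, crops included, and the job is handed in when it is done.

```bash
mkdir -p pics; ls; python3 - <<'E'
from workcell import bot
import cv2
for n in ("scene","top"):
    c=bot.read_camera(n); cv2.imwrite(f"pics/{n}0.png",c["pixels"])
    print(n,c["fx"],c["fy"],c["cx"],c["cy"],c["R"],c["t"])
print(bot.current_clock(),bot.current_tool_rot())
E
```

```text
pics
scene 465.5615684755209 465.5615684755209 315.74902055520823 239.37022908366737 [[ 0.73810217 -0.6746852   0.00224891]
 [-0.31583039 -0.34845849 -0.88251224]
 [ 0.5962016   0.65067393 -0.47028406]] [-0.4859894   0.16757103  0.92464257]
top 533.9184678008185 533.9184678008185 317.6600534539504 239.60170923655892 [[-0.01960396 -0.99978195 -0.0071926 ]
 [-0.98473313  0.02055241 -0.1728533 ]
 [ 0.17296343  0.00369418 -0.98492132]] [-0.17192926  0.48867954  1.30848484]
0.1 [-3.10791672e+00 -4.47141595e-01 -1.25919304e-04]
```

View pics/scene0.png

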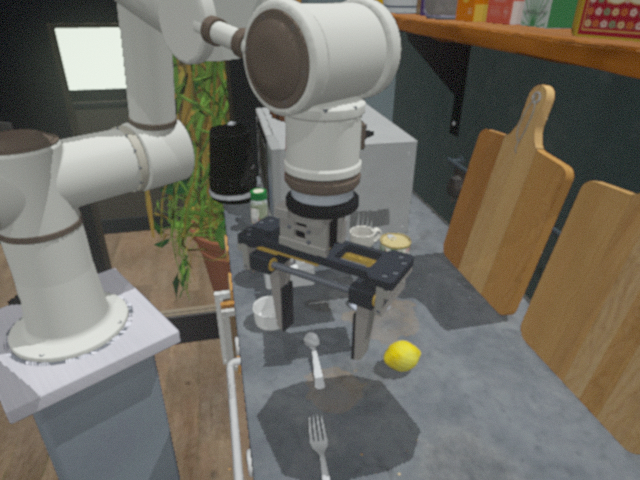

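View pics/top0.png

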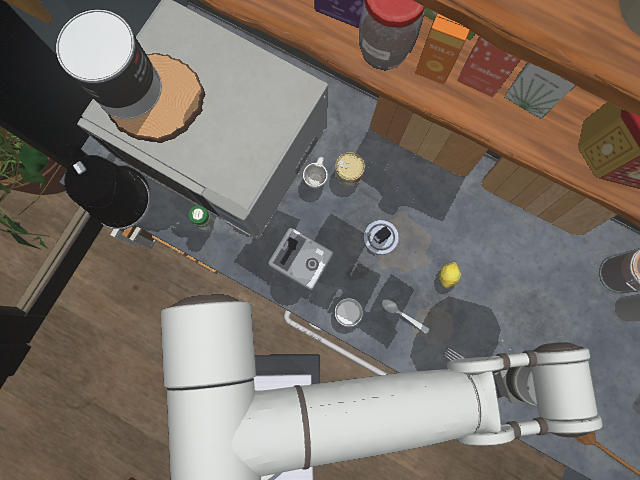

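The top view shows the switch unit at about (302,258), with its button near (312,264) and lever near (291,249). The tower is at (381,237), and the arm hides both of them in the scene view. I'll enlarge that area and get rough positions.

```bash
cat > h.py <<'E'
import numpy as np, cv2
from scipy.spatial.transform import Rotation as Ro
from workcell import bot
def ray(c,u,v):
    d=c["R"].T@np.array([(u-c["cx"])/c["fx"],(v-c["cy"])/c["fy"],1.]); return -c["R"].T@c["t"],d
def onz(c,u,v,z):
    o,d=ray(c,u,v); return o+d*(z-o[2])/d[2]
def tri(*obs):
    A=np.zeros((3,3)); b=np.zeros(3)
    for c,u,v in obs:
        o,d=ray(c,u,v); d=d/np.linalg.norm(d); P=np.eye(3)-np.outer(d,d); A+=P; b+=P@o
    X=np.linalg.solve(A,b); return X
def proj(c,X):
    p=c["R"]@X+c["t"]; return np.array([c["fx"]*p[0]/p[2]+c["cx"],c["fy"]*p[1]/p[2]+c["cy"]])
def down(yaw): # tool z down, tool y (closing) along direction (cos yaw, sin yaw)
    y=np.array([np.cos(yaw),np.sin(yaw),0]); z=np.array([0,0,-1.]); x=np.cross(y,z)
    return Ro.from_matrix(np.c_[x,y,z]).as_rotvec()
np.set_printoptions(precision=4,suppress=True)
E
python3 - <<'E'
from h import *
c=bot.read_camera("top"); I=c["pixels"]
cv2.imwrite("pics/crop1.png",cv2.resize(I[205:305,260:410],None,fx=5,fy=5,interpolation=cv2.INTER_CUBIC))
for n,u,v,z in (("case",302,258,.05),("btn",312,264,.06),("lev",291,249,.09),("tower",381,237,.0),("ram",348,312,.036),("jar",199,214,.106),("mug",316,174,.05)):
    print(n,onz(c,u,v,z))
R=Ro.from_rotvec(bot.current_tool_rot()).as_matrix();print(R)
w=bot.read_camera("wrist"); print("cam in tool:",R.T@(-w["R"].T@w["t"]-bot.current_ee_pos()), R.T@w["R"].T, w["fx"],w["cx"],w["cy"])
E
```

```text
case [ 0.4378 -0.1418  0.05  ]
btn [ 0.4209 -0.1666  0.06  ]
lev [ 0.4548 -0.1167  0.09  ]
tower [ 0.4959 -0.347   0.    ]
ram [ 0.3023 -0.2534  0.036 ]
jar [0.5431 0.1052 0.106 ]
mug [ 0.6549 -0.1809  0.05  ]
[[ 0.9594  0.2819 -0.0001]
 [ 0.2819 -0.9594  0.0015]
 [ 0.0003 -0.0015 -1.    ]]
cam in tool: [ 0.0718 -0.0012 -0.1704] [[ 0.0004 -0.9672 -0.254 ]
 [ 1.      0.0006 -0.0008]
 [ 0.0009 -0.254   0.9672]] 399.41906256270386 318.94731259550736 244.62409471185507
```

View pics/crop1.png

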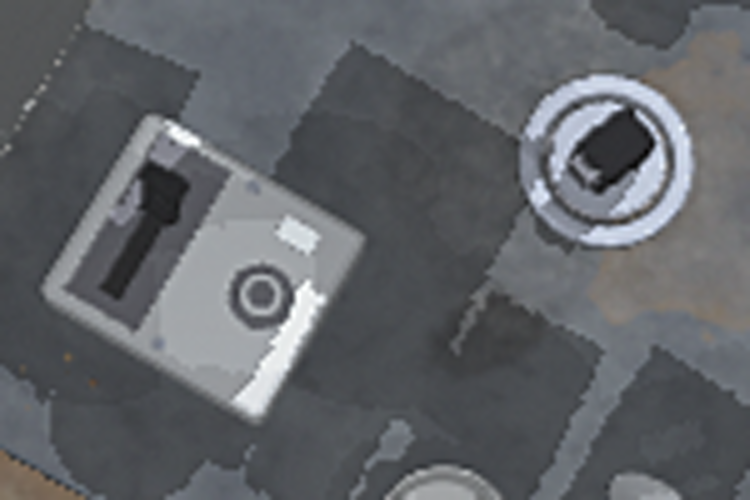

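```bash
python3 - <<'E'
from h import *
import pickle
c=bot.read_camera("top")
P=[onz(c,260+u/5,205+v/5,.05) for u,v in((150,115),(365,238),(258,422),(45,292))]
e=lambda a,b:(np.linalg.norm(P[b]-P[a]),np.degrees(np.arctan2(*(P[b]-P[a])[1::-1])))
print("sides",e(3,0),e(2,1),e(1,0),e(2,3)," centre",sum(P)/4)
d=((P[0]-P[3])+(P[1]-P[2]))[:2]; yc=np.arctan2(d[1],d[0]); print("case yaw",yc)
t=[onz(c,260+u/5,205+v/5,z) for u,v,z in((588,178,.0395),(605,160,.007))]; print(t)
print(bot.current_joints())
V=[]
for p in ([.46,-.19,.24],[.46,-.31,.24]):
    for yaw in (yc+np.pi/2,yc-np.pi/2):
        print(p,yaw,bot.inverse_kinematics(p,down(yaw)))
E
```

```text
sides (np.float64(0.10374167240379309), np.float64(-30.97088674280033)) (np.float64(0.10634005822448828), np.float64(-31.25591143124096)) (np.float64(0.1251737758503323), np.float64(58.71065636349043)) (np.float64(0.12468633000573816), np.float64(57.51583321295893))  centre [ 0.4374 -0.1389  0.05  ]
case yaw -0.5430620197889553
[array([ 0.4798, -0.3334,  0.0395]), array([ 0.4947, -0.3462,  0.007 ])]
[-1.4951  0.1587  1.5976  0.      1.3862 -0.2101]
[0.46, -0.19, 0.24] 1.0277343070059413 [-0.635  -0.0624  1.7755 -0.      1.4285 -1.6627]
[0.46, -0.19, 0.24] -2.113858346583852 [-0.635  -0.0624  1.7755  0.      1.4285  1.4789]
[0.46, -0.31, 0.24] 1.0277343070059413 [-0.8109  0.0891  1.6224 -0.      1.43   -1.8386]
[0.46, -0.31, 0.24] -2.113858346583852 [-0.8109  0.0891  1.6224  0.      1.43    1.303 ]
```

```bash
python3 - <<'E'
from h import *
import pickle
bot.set_gripper(0.0,20)
V=[bot.read_camera("top")]
for i,p in enumerate(([.46,-.31,.24],[.46,-.18,.24])):
    bot.goto(p,down(1.0277)); bot.hold(.2)
    w=bot.read_camera("wrist"); V.append(w); cv2.imwrite(f"pics/w{i}.png",w["pixels"])
    print([proj(w,np.array(X)) for X in ([.4374,-.1389,.05],[.495,-.346,.007])])
pickle.dump(V,open("V.pkl","wb")); print(bot.current_clock())
E
```

```text
[array([476.6635,  96.247 ]), array([306.386 , 258.3105])]
[array([344.9812, 175.4186]), array([205.6879, 316.5689])]
4.1833
```

View pics/w0.png

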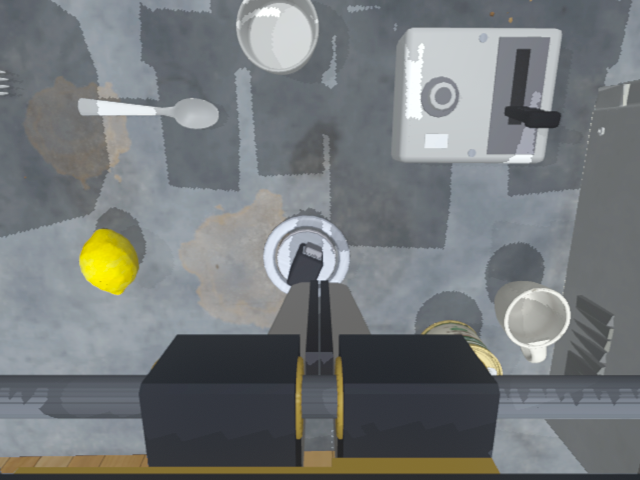

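View pics/w1.png

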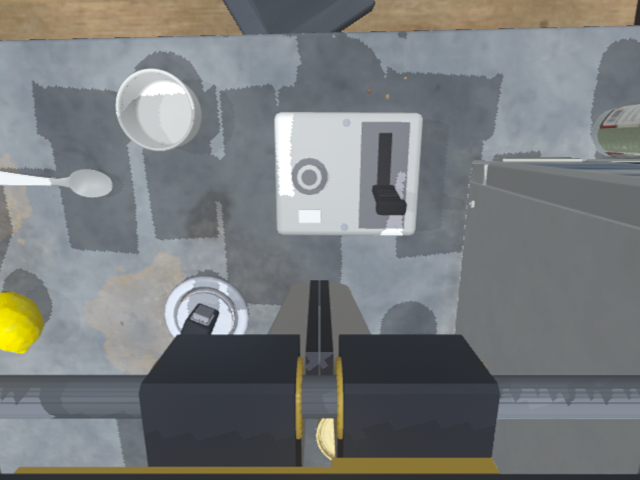

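In w0 the button cap is at (443,96) and in w1 at (309,177). The flange centre is near (307,258) and (206,315), and the grey release button is near (313,250) and (203,313). The lever is up. A tall cabinet stands on the case's +y side, so I'll compute its clearance along with these points.

```bash
python3 - <<'E'
from h import *
import pickle
T,a,b=pickle.load(open("V.pkl","rb")); yc=-.543
C=[]
def circ(w,u,v,r,k,lo,hi):  # refine circle centre
    g=cv2.cvtColor(w["pixels"],cv2.COLOR_BGR2GRAY)[v-r:v+r,u-r:u+r]; g=cv2.resize(g,None,fx=4,fy=4,interpolation=cv2.INTER_CUBIC)
    h=cv2.HoughCircles(g,cv2.HOUGH_GRADIENT,1,500,param1=120,param2=20,minRadius=lo*4,maxRadius=hi*4)
    return None if h is None else (h[0,0]/4+[u-r,v-r,0])
for n,w,u,v in(("w0",a,443,96),("w1",b,309,177)): print(n,"button",circ(w,u,v,28,0,8,22))
for n,w,u,v in(("w0",a,307,258),("w1",b,206,315)): print(n,"flange",circ(w,u,v,60,0,36,50))
B=tri((a,443,96),(b,309,177)); print("button",B,tri((a,443,96),(b,309,177),(T,312.4,263.8)))
Rz=np.array([[np.cos(yc),-np.sin(yc)],[np.sin(yc),np.cos(yc)]])
O=B[:2]+Rz@[0,.034]; print("case centre",O)
cf=lambda X:Rz.T@(X[:2]-O)
for w,u,v in((b,470,165),(b,458,320),(a,597,95),(a,560,330)): print("cabinet base case frame",cf(onz(w,u,v,0)))
print("lever head",tri((a,527,114),(b,388,198)),cf(tri((a,527,114),(b,388,198))))
F=tri((a,307,258),(b,206,315)); print("flange",F, onz(T,381,237,.007))
R=tri((a,313,250),(b,203,313)); print("rel",R)
E
```

```text
w0 button [438.125  96.625  20.45 ]
w1 button [309.375 176.125  18.3  ]
w0 flange [314.125 256.125  36.95 ]
w1 flange None
button [ 0.4215 -0.1664  0.0603] [ 0.4214 -0.1669  0.0612]
case centre [ 0.4391 -0.1373]
cabinet base case frame [-0.0067  0.1271]
cabinet base case frame [0.1635 0.1297]
cabinet base case frame [-0.0066  0.1328]
cabinet base case frame [0.2423 0.1345]
lever head [ 0.4697 -0.1174  0.0705] [0.0159 0.0329]
flange [ 0.4947 -0.3455  0.0054] [ 0.4947 -0.3462  0.007 ]
rel [ 0.4834 -0.3305  0.0381]
```

Every measured height agrees with the text: button 0.060, flange 0.005, release button 0.038. Next I'll press the test button, stepping down and watching the force.

```bash
cat >> h.py <<'E'
yc=-.543; O=np.array([.4391,-.1373]); Rc=np.array([[np.cos(yc),-np.sin(yc)],[np.sin(yc),np.cos(yc)]])
def case(x,y,z): return np.r_[O+Rc@[x,y],z]
def force(): return np.array(bot.current_contact_force())
E
python3 - <<'E'
from h import *
bot.line_to(case(0,-.034,.10)); bot.hold(.2)
bot.line_to(case(0,-.034,.064),max_speed=.1); bot.hold(.2); f0=force(); print(f0)
for k in range(1,15):
    bot.line_to(case(0,-.034,.064-.001*k),max_speed=.03); bot.hold(.05); f=force()-f0
    print(k,f,bot.current_ee_pos()[2])
    if f[2]>5.5: break
bot.hold(.2)
bot.line_to(case(0,-.034,.16)); bot.hold(.5)
w=bot.read_camera("wrist"); cv2.imwrite("pics/w2.png",w["pixels"]); print(bot.current_clock())
E
```

```text
[0.0568 0.5071 0.7618]
1 [ 0.7008  0.1195 -0.097 ] 0.06310214461674302
2 [-0.1716 -0.2564 -0.3993] 0.0619341514866934
3 [ 0.9346 -0.3393 -0.517 ] 0.06096624887357652
4 [-0.0357 -0.7961 -0.16  ] 0.060196244933185365
5 [ 0.4039 -0.5552  2.3092] 0.05915699424125337
6 [ 0.0463 -0.3516  2.1147] 0.058104650722533985
7 [-0.2523 -0.3796  1.7057] 0.0571111265828178
8 [0.9482 0.0158 4.0067] 0.05610284304096247
9 [ 1.2731 -1.1896  3.1809] 0.05513311899102311
10 [ 1.0599 -0.8464  6.8111] 0.0543289563012859
10.825
```

View pics/w2.png

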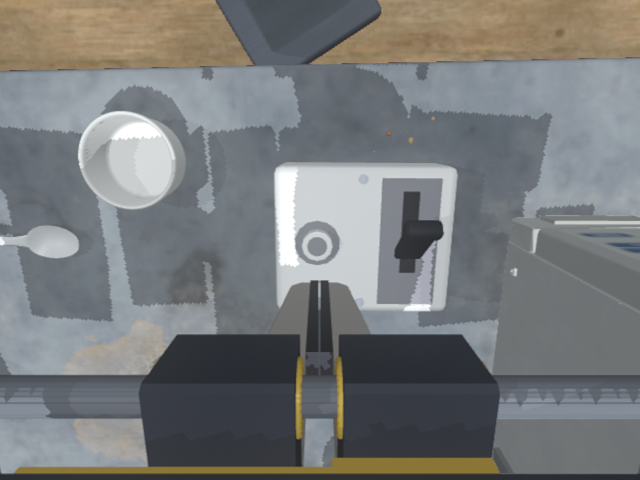

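The lever has dropped forward: its head is now at (423,237), towards the front of the slot. Next I'll push it back from in front, with the gripper turned away from the cabinet.

```bash
python3 - <<'E'
from h import *
r=down(2.53)
bot.goto(case(-.085,.032,.16),r)
bot.line_to(case(-.075,.032,.076)); bot.hold(.15); f0=force(); print(bot.current_ee_pos(),bot.current_joints()[5])
bot.line_to(case(-.03,.032,.078),max_speed=.06)
w=bot.read_camera("wrist"); cv2.imwrite("pics/w3.png",w["pixels"])
for x in np.arange(-.026,.005,.003):
    bot.line_to(case(x,.032,.080),max_speed=.05); bot.hold(.05); f=Rc.T@(force()-f0)[:2]; print(x,f)
    if f[0]<-3.5: break
bot.hold(.3)
cv2.imwrite("pics/w4.png",bot.read_camera("wrist")["pixels"]); print(bot.current_clock())
a,b=cv2.imread("pics/w3.png"),cv2.imread("pics/w4.png"); cv2.imwrite("pics/w34.png",cv2.resize(np.hstack([a,b]),(800,300),interpolation=cv2.INTER_AREA))
E
```

```text
Traceback (most recent call last):
workcell.MotionError: the arm cannot take that pose within its joint ranges
```

```bash
python3 - <<'E'
from h import *
for x in (-.085,-.07,-.05,0):
  for z in (.16,.12,.08):
    print(x,z,case(x,.032,z)[:2],[(y,None if (q:=bot.inverse_kinematics(case(x,.032,z),down(y))) is None else q.round(2)) for y in (1.03,1.7,2.53)])
E
```

```text
-0.085 0.16 [ 0.3829 -0.066 ] [(1.03, array([-0.48, -0.31,  2.15,  0.  ,  1.3 , -1.51])), (1.7, array([-0.48, -0.31,  2.15, -0.  ,  1.3 , -2.18])), (2.53, None)]
-0.085 0.12 [ 0.3829 -0.066 ] [(1.03, array([-0.48, -0.26,  2.19,  0.  ,  1.21, -1.51])), (1.7, array([-0.48, -0.26,  2.19, -0.  ,  1.21, -2.18])), (2.53, None)]
-0.085 0.08 [ 0.3829 -0.066 ] [(1.03, array([-0.48, -0.19,  2.23,  0.  ,  1.11, -1.51])), (1.7, array([-0.48, -0.19,  2.23, -0.  ,  1.11, -2.18])), (2.53, None)]
-0.07 0.16 [ 0.3957 -0.0737] [(1.03, array([-0.49, -0.27,  2.12,  0.  ,  1.29, -1.52])), (1.7, array([-0.49, -0.27,  2.12, -0.  ,  1.29, -2.19])), (2.53, None)]
-0.07 0.12 [ 0.3957 -0.0737] [(1.03, array([-0.49, -0.21,  2.16,  0.  ,  1.2 , -1.52])), (1.7, array([-0.49, -0.21,  2.16, -0.  ,  1.2 , -2.19])), (2.53, None)]
-0.07 0.08 [ 0.3957 -0.0737] [(1.03, array([-0.49, -0.15,  2.19,  0.  ,  1.1 , -1.52])), (1.7, array([-0.49, -0.15,  2.19, -0.  ,  1.1 , -2.19])), (2.53, None)]
-0.05 0.16 [ 0.4128 -0.0841] [(1.03, array([-0.49, -0.21,  2.07,  0.  ,  1.28, -1.52])), (1.7, array([-0.49, -0.21,  2.07, -0.  ,  1.28, -2.19])), (2.53, None)]
-0.05 0.12 [ 0.4128 -0.0841] [(1.03, array([-0.49, -0.16,  2.11,  0.  ,  1.19, -1.52])), (1.7, array([-0.49, -0.16,  2.11, -0.  ,  1.19, -2.19])), (2.53, None)]
-0.05 0.08 [ 0.4128 -0.0841] [(1.03, array([-0.49, -0.09,  2.14,  0.  ,  1.1 , -1.52])), (1.7, array([-0.49, -0.09,  2.14, -0.  ,  1.1 , -2.19])), (2.53, None)]
0 0.16 [ 0.4556 -0.1099] [(1.03, array([-0.5 , -0.07,  1.95,  0.  ,  1.27, -1.53])), (1.7, array([-0.5 , -0.07,  1.95, -0.  ,  1.27, -2.2 ])), (2.53, None)]
0 0.12 [ 0.4556 -0.1099] [(1.03, array([-0.5 , -0.02,  1.98,  0.  ,  1.18, -1.53])), (1.7, array([-0.5 , -0.02,  1.98, -0.  ,  1.18, -2.2 ])), (2.53, None)]
0 0.08 [ 0.4556 -0.1099] [(1.03, array([-0.5 ,  0.04,  2.01,  0.  ,  1.09, -1.53])), (1.7, array([-0.5 ,  0.04,  2.01, -0.  ,  1.09, -2.2 ])), (2.53, None)]
```

```bash
python3 - <<'E'
from h import *
r=down(2.42)
bot.goto(case(-.085,.032,.16),r)
bot.line_to(case(-.075,.032,.076)); bot.hold(.15); f0=force(); print(bot.current_ee_pos(),bot.current_joints()[5])
bot.line_to(case(-.03,.032,.078),max_speed=.06)
w=bot.read_camera("wrist"); cv2.imwrite("pics/w3.png",w["pixels"])
for x in np.arange(-.026,.005,.003):
    bot.line_to(case(x,.032,.080),max_speed=.05); bot.hold(.05); f=Rc.T@(force()-f0)[:2]; print(x,f)
    if f[0]<-3.5: break
bot.hold(.3)
cv2.imwrite("pics/w4.png",bot.read_camera("wrist")["pixels"]); print(bot.current_clock())
a,b=cv2.imread("pics/w3.png"),cv2.imread("pics/w4.png"); cv2.imwrite("pics/w34.png",cv2.resize(np.hstack([a,b]),(800,300),interpolation=cv2.INTER_AREA))
E
```

```text
[ 0.3923 -0.0716  0.0771] -2.9058493363762645
-0.026 [-0.1477  0.6449]
-0.023 [-0.207  -0.0331]
-0.02 [-0.6483 -0.4735]
-0.017 [0.0488 0.7476]
-0.014000000000000002 [-1.128  0.187]
-0.011000000000000003 [0.0029 0.2142]
-0.008000000000000004 [-0.4638  0.805 ]
-0.0050000000000000044 [1.0359 0.1689]
-0.0020000000000000052 [-0.1759  0.3418]
0.000999999999999994 [-3.7617  0.0832]
17.125
```

View pics/w34.png

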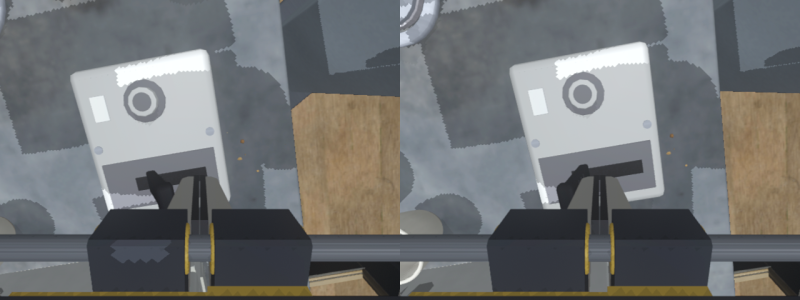

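The right half shows the lever head swung to the far end of its slot, and the force stop confirms the end of travel. I'll back off, go above the tower, and look at both the lever and the grip block.

```bash
python3 - <<'E'
from h import *
import pickle
bot.line_to(case(-.05,.032,.085),max_speed=.15); bot.line_to(case(-.05,.032,.17),max_speed=.3)
yaw=-.9; xt=np.array([-np.sin(yaw),np.cos(yaw)]); F=np.array([.4947,-.3458])
bot.goto(np.r_[F-.05*xt,.2],down(yaw)); bot.set_gripper(1.0); bot.hold(.2)
w=bot.read_camera("wrist"); T=bot.read_camera("top"); pickle.dump((w,T),open("V2.pkl","wb"))
print(bot.current_clock(),proj(w,np.r_[F,.007]))
u,v=proj(w,np.r_[F,.03]).astype(int); u0,v0=u-60,v-60
print(u0,v0)
a=cv2.resize(w["pixels"][v0:v0+120,u0:u0+120],(480,480),interpolation=cv2.INTER_CUBIC)
b=cv2.resize(T["pixels"][220:300,270:340],(300,343),interpolation=cv2.INTER_CUBIC); b=cv2.copyMakeBorder(b,0,137,0,0,cv2.BORDER_CONSTANT)
cv2.imwrite("pics/m5.png",np.hstack([a,b]))
E
```

```text
22.1917 [320.2657 165.4318]
260 107
```

View pics/m5.png

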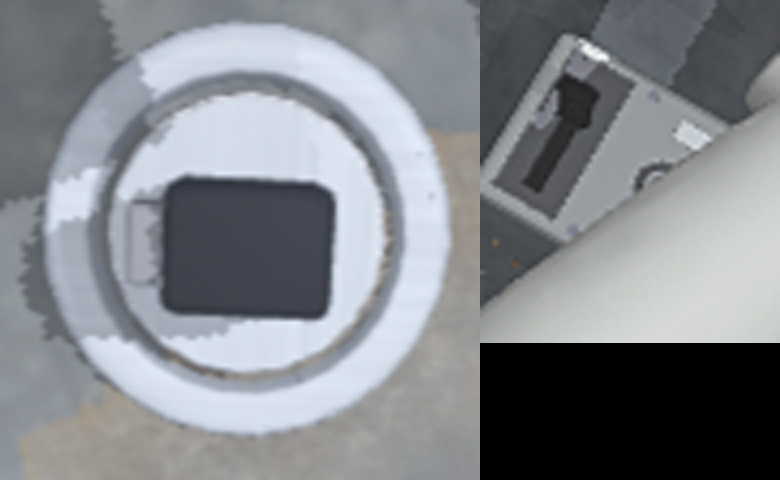

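The lever is back home, with its head at the far end of the slot. The grip block is centred at crop pixel (249,248) and turned about 2.6° from the tool, with its button on the left (-x) side. Now I'll compute the exact grip pose, then grasp and pull.

```bash
python3 - <<'E'
from h import *
import pickle
w,T=pickle.load(open("V2.pkl","rb"))
m=(cv2.cvtColor(w["pixels"],cv2.COLOR_BGR2GRAY)[107:227,260:380]<85).astype(np.uint8)
n,l,s,_=cv2.connectedComponentsWithStats(m); k=l[62,62]
cs=cv2.findContours((l==k).astype(np.uint8),cv2.RETR_EXTERNAL,cv2.CHAIN_APPROX_NONE)[0][0][:,0]
P=np.array([onz(w,u+260,v+107,.0565)[:2] for u,v in cs]); (c,sz,an)=cv2.minAreaRect((P*1000).astype(np.float32)); print("block mm",c,sz,an)
g=lambda u,v:onz(w,260+u/4,107+v/4,.0565)
d=(g(320,184)-g(185,178))+(g(320,319)-g(175,312)); yaw=np.arctan2(d[1],d[0]); print("yaw",yaw)
print("flange", onz(w,260+248/4,107+229/4,.007))
print("IK",bot.inverse_kinematics(np.r_[np.array(c)/1000,.0205],down(yaw)),bot.inverse_kinematics(np.r_[np.array(c)/1000,.163],down(yaw)))
E
```

```text
block mm (495.3946228027344, -345.9952087402344) (25.542818069458008, 32.510902404785156) 36.35464859008789
yaw -0.9452512308496035
flange [ 0.4965 -0.3464  0.007 ]
IK [-0.8094  0.4503  1.6483 -0.      1.0429  0.1358] [-0.8094  0.2746  1.5656 -0.      1.3014  0.1358]
```

```bash
python3 - <<'E'
from h import *
p=np.array([.4953,-.3460]); r=down(-.941)
bot.goto(np.r_[p,.13],r); bot.line_to(np.r_[p,.0205],max_speed=.12); bot.hold(.2)
f0=force(); print(bot.current_ee_pos(),f0)
bot.set_gripper(0.0,40); bot.hold(.3)
print("opening mm",92*bot.current_opening(),bot.current_grip_force(),force()-f0)
for z in (.03,.06,.095,.11,.13,.15,.157,.160,.1615):
    bot.line_to(np.r_[p,z],max_speed=.06); bot.hold(.1); f=force()-f0
    print(z,bot.current_ee_pos(),f,92*bot.current_opening())
    if np.linalg.norm(f)>35: break
cv2.imwrite("pics/w6.png",bot.read_camera("wrist")["pixels"]);cv2.imwrite("pics/s6.png",bot.read_camera("scene")["pixels"])
print(bot.current_clock())
a,b=cv2.imread("pics/w6.png"),cv2.imread("pics/s6.png"); cv2.imwrite("pics/m6.png",np.hstack([cv2.resize(a,(400,300)),b[150:390,200:520][:, :]]) if 0 else np.hstack([cv2.resize(a,(400,300)),cv2.resize(b[150:390,200:520],(400,300))]))
E
```

```text
[ 0.4958 -0.3464  0.0214] [ 0.4532 -0.4719 -0.8632]
opening mm 34.356615301889846 39.992743134498596 [ 2.3622 -2.8095 -2.0984]
0.03 [ 0.4959 -0.3469  0.0301] [ 3.2582 -5.438  -1.8621] 34.247124788186724
0.06 [ 0.4959 -0.3469  0.0599] [ 3.6721 -4.7685 -1.0552] 34.38926996806142
0.095 [ 0.4959 -0.3469  0.0948] [ 4.218  -5.4099 -2.117 ] 34.35974763261333
0.11 [ 0.4959 -0.3468  0.1095] [ 4.7225 -5.8897 -2.6959] 34.85113740448722
0.13 [ 0.4958 -0.3469  0.1294] [ 4.2822 -6.4678 -2.9873] 34.59749644486419
0.15 [ 0.4959 -0.3468  0.1493] [ 5.1598 -5.8758 -2.8126] 34.34210011792648
0.157 [ 0.4958 -0.3468  0.1562] [ 5.0751 -6.5174 -2.4474] 34.46528880897837
0.16 [ 0.4958 -0.3468  0.1592] [ 4.7298 -5.6981 -2.7066] 34.41471788446568
0.1615 [ 0.4958 -0.3468  0.1604] [ 5.5217 -6.9473 -4.8833] 34.546033684767465
29.9083
```

View pics/m6.png

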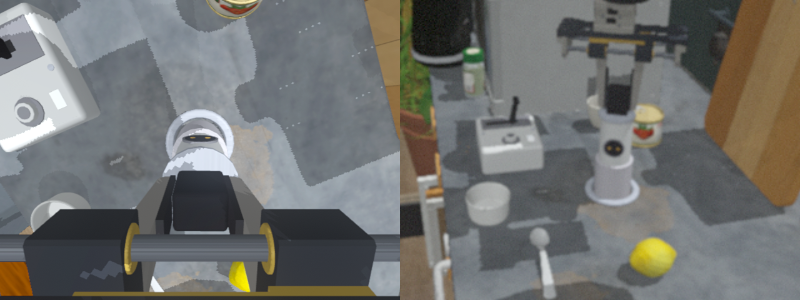

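The tower is coming up, with both sections visible and the lever still upright. The force has just begun to rise near the second stop, so I'll finish the pull to that stop in small steps.

```bash
python3 - <<'E'
from h import *
p=np.array([.4953,-.3460])
for z in np.arange(.1620,.167,.0005):
    bot.line_to(np.r_[p,z],max_speed=.02); bot.hold(.2); f=force()
    print(round(z,4),bot.current_ee_pos()[2],f[2]+.86)
    if f[2]+.86<-15: break
bot.hold(1); print(bot.current_ee_pos(),force(),bot.current_grip_force(),92*bot.current_opening(),bot.current_clock())
w=bot.read_camera("wrist"); s=bot.read_camera("scene")["pixels"]
cv2.imwrite("pics/m7.png",np.hstack([cv2.resize(w["pixels"][150:390,160:480],(400,300)),cv2.resize(s[210:330,310:470],(400,300),interpolation=cv2.INTER_CUBIC)]))
E
```

```text
0.162 0.16038509356841396 -6.635157185063945
0.1625 0.16041271222877496 -9.219490639953612
0.163 0.16044813478138867 -11.169799314632053
0.1635 0.16046214353591878 -13.175143987036773
0.164 0.160472019318868 -15.361025213081088
[ 0.4957 -0.3467  0.1605] [  9.9429  -9.403  -16.7321] 39.98307466506958 34.30607442853264 33.1583
```

View pics/m7.png

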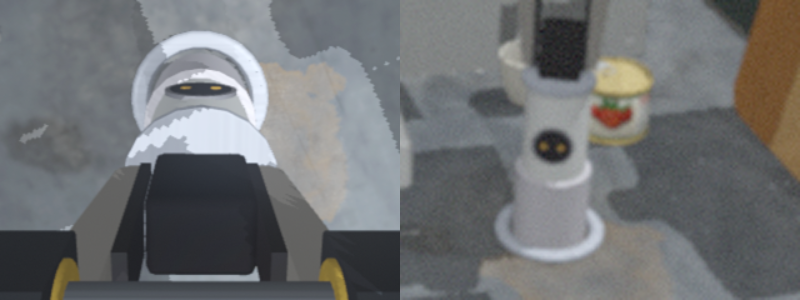

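The TCP stays at z = 0.1605 while the pull grows to 15 N, so the tower is against its second stop, and the grip is steady at 40 N. I'm handing it in.

```bash
python3 -c "
from workcell import bot
print(bot.job_done(),bot.current_clock())"
```

```text
the job is handed in; nothing more can be done
the job is handed in; nothing more can be done
```

I handed the job in at about 33 s: the test button dropped the lever, I pushed the lever fully back up, and the arm is still holding the tower against its second stop with its release button squeezed in; I moved nothing else.

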